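Raise the lipstick tester's head to its notch and push the sample under it

ROBOT

A 7-joint arm with a two-finger parallel gripper is mounted at the origin on the work surface. World frame = base frame: x ahead of the robot, y to its left, z up, the work surface at z = 0. Lengths are in mm, angles in rad, forces in N, time in s.
With the tool pointing down it reaches from about 425 to 1025 mm from the base axis. Payload 9.4 kg.
Tool frame: the origin (TCP) lies midway between the tips of the shut fingers; the grasp point (between the pads) lies 19 mm behind it; z points along the fingers, y is the line along which they close (so a half turn about z gives the same grasp; the last joint's range is limited). The gripper opens to 93 mm and grips with 3 to 60 N. Pads are 15 mm wide; open, the fingers measure 128 mm over their backs; the gripper's body (75 mm by 188 mm) begins 65 mm behind the grasp point.
Start: joints at [-1.321, 0.599, -0.003, 1.599, 0.002, 0.943, -0.08], TCP at [232.74, 686.627, 218.618] pointing down, gripper open.
Joint ranges: [-2.57, 2.57], [-0.35, 1.97], [-1.29, 1.29], [0.11, 2.56], [-1.05, 4.19], [0.11, 1.86], [-2.63, 2.63]. Speed limits (rad/s): [2.22, 2.22, 3.01, 3.01, 3.14, 3.14, 3.14].

INTERFACE

Orientations are given as a unit quaternion [w, x, y, z].
In Python, from workcell import env, get_image, camera_info, workorder gives the robot as it stands. The module is installed in compiled form; this text tells all that it offers.
- The arm moves only by the tool servo_tool, never from a script. Its argument "plan" is a list that holds one entry, the list of rows, each a list of 6 numbers: the shift along the tool's x, y, z in mm, then the turn, a rotation vector about the tool's x, y, z in degrees. In form: [[[dx, dy, dz, rx, ry, rz], ...]]. A call has 1 to 12 rows; each row shifts and turns the commanded pose from where the row before left it, along the tool's axes as they then stand; what a row does not reach is not made up. A row lasts 1/8 s, in which the tool goes at most 62.5 mm and 10.7 degrees, less where a joint would pass 70% of its speed; a pose out of reach is approached as far as the arm can. A call with a gripper value outside its range is refused whole. "grip" is the opening, from -1 (shut) to 1 (fully open), set as the call begins (left out, the last holds). The fingers move at their own pace and stop on an object; the grip force is fixed at half the most. Time passes only in rows, so rows that do not move let the fingers close. It gives the time, the measured TCP pose, the force, the opening and the grip force at its end, in the units of the state.
- env.get_obs(): the state, without advancing time (a new reading comes with each control period).
- get_image(name): name is "scene" or "side" or "wrist"; returns the picture (384x512x3 uint8, red, green, blue); there is no depth.
- camera_info(name): a dict with "fovy" (degrees; the focal length in pixels is half the picture's height over the tangent of half this angle, whatever the lens; pixels are square), "cx", "cy" (the principal point, pixels), "extrinsics" (4x4, takes a point from world to camera coordinates). Camera axes: x right, y down, z forward; pixel columns grow to the right and rows downward; lengths in mm; the calibration is good to about 2 mm. A picture is of the moment at which its call begins: read the wrist's pose just before it. camera_info takes no time and is no camera call; for the wrist camera it gives the pose at the moment of the call.
- workorder.hand_in(): hands the job in; it is judged then, once.
The state is a dict: "time_s": time; "joint_positions": joint angles; "joint_velocities": joint speeds; "joint_torque": joint torques, N m; "tcp_pos": TCP position; "tool_rot": TCP orientation; "force": force on the tool from outside, world axes, zero at the start; "moment": the same for the moment, N m; "opening": finger opening in mm; "gripper_force": force on a finger pad.
Only numpy, scipy, OpenCV 4.12 (cv2) and the standard library are available. Lean on these libraries where they do the work, as an engineer would, in place of code of your own. Each camera call takes 0.05 s, during which the arm holds its last target. There are 200 camera calls.

TASK

On the bench tester, lift the head by its handle from the notch it rests in to the next notch up, so that its probe will clear the lipstick, and let go so that the pawl holds it there; one notch only, not two. Then push the sample slide fully home so that the lipstick stands under the probe. Leave the other things on the bench where they are.

Things in the scene. Friction and masses are not known exactly. Their poses are not given: they have to be found in the camera images.
- stand: Bench tester for lipsticks, bolted down: grey base plate 300 x 160 x 20 mm, aluminium column 40 x 40 mm, 318 mm tall overall. Origin on the bench, on the centre line; z up, +x towards the column (its axis is at x = +110 mm), -x towards the open front where the slide comes out. The column's back (+x) face has a steel rack of four notches, 30 mm apart.
- head (a joint): Height of the white head on the column, m: 0 resting in the first (lowest) notch, 0.030 second, 0.060 third, 0.090 fourth; hard stop at 0.104. Weighs 0.4 to 0.65 kg, little friction, falls back to the last notch passed. Starts in the second notch. The steel pawl at its back drops in once the head is about 4 mm above the notch's resting height; it only lets the head go up and cannot be released.
- handle_mid (a point): Middle of the head's handle: round steel bar, 16 mm thick, 108 mm long, along the stand's x, on two 12 mm posts 92 mm apart; 37 mm free under the bar above the 36 mm wide arm. At stand x = -10 mm, y = 0, 205 mm + joint head above the bench (235 mm at the start). Can be gripped from above across the bar (fingers closing along stand y). The head's bracket is 87 mm away towards +x.
- probe_tip (a point): Centre of the flat lower end of the head's probe, a steel disc 24 mm across, straight under handle_mid, 75 mm + joint head above the bench (105 mm at the start).
- sample_slide (a joint): How far the sample slide is drawn out towards the stand's -x, in m: 0 fully home against its stop (lipstick under the probe), 0.09 at most. It runs along the stand's x with about 1.5 N of friction and stays where it is left.
- tab_face (a point): Centre of the front (-x) face of the slide's upright grey push tab: a plate 10 mm thick, 44 mm wide (stand y), 50 mm tall, its top 80 mm above the bench; this point is 55 mm above the bench, 135 mm in front of the lipstick's axis. Push it towards the stand's +x to bring the slide home. With the slide home it is 80 mm in front of the head's arm.
- lipstick_top (a point): Top of the opened lipstick clamped upright on the slide, 22 mm thick, its tip 123 mm above the bench. With the head still in the second notch it would hit the probe; with the head in the third it clears it by 12 mm.
- lipstick_a_mid (a point): Bystander: loose capped pale pink lipstick standing upright, 22 mm thick, 82 mm tall; the point is at its middle.
- lipstick_b_mid (a point): Bystander: loose capped white lipstick standing upright, 22 mm thick, 82 mm tall; the point is at its middle.
- cream_jar_mid (a point): Bystander: loose jar, 60 mm across, 62 mm tall; the point is at its middle. Beyond it, 330 to 360 mm from the stand's centre line towards the stand's -y, is a fixed clear organiser box 120 x 150 mm full of lipsticks up to 90 mm tall.

How it is judged (in metres and radians):
On the way, in this order (a step that is already met when the one before it is completed fails the run):
1. the head hangs by its pawl in the next notch up (the third), let go, while the slide is still out (value of joint head between 0.056 and 0.0645 m and contact force between the fingers and head below 0.1 N and value of joint sample_slide above 0.03 m and linear speed of head below 0.01 m/s), for 0.2 s.
2. the slide is pushed home (value of joint sample_slide below 0.005 m), for 0.2 s.
At the end, for the whole second after the job is handed in: The head rests by its pawl in the third notch, one above its start (joint head between 0.056 and 0.0645 m), still; the slide is home to within 5 mm (value of joint head between 0.056 and 0.0645 m and value of joint sample_slide below 0.005 m and linear speed of head below 0.01 m/s); the robot touches nothing.
It fails at once if a lipstick or the jar beside the tester is shifted by more than 20 mm or knocked over (distance of any of lipstick_a_mid, lipstick_b_mid, cream_jar_mid from where it was at the start of the episode above 0.02 m).
It also fails if it takes over 53 s, if anything falls off the work surface, if the arm or the gripper's body presses on something with over 40 N, if the wrist force passes 120 N, or if a joint passes its speed limit or range.

## Working session

There is one attempt and no reset: what is moved stays moved. The work goes in short steps, Python scripts to look and compute and a tool call to move; the robot and the scene stay as the last step left them, time stands still between calls to the robot, and variables do not carry over. Pictures are saved under pics/ and viewed, at most 10 in all, crops included, and the job is handed in when it is done.

Besides the shell and the picture viewer there is one more tool, called after "Emit:" as name(argument=value, ...) on one line, values as JSON. servo_tool: Moves the arm, as the interface text tells. Its arguments: {"type":"object","properties":{"plan":{"type":"array","items":{"type":"array","items":{"type":"array","items":{"type":"number"}}}},"grip":{"type":"number"}},"required":["plan"]}

```bash
mkdir -p pics; python3 - <<'E'
from workcell import env,get_image,camera_info
import cv2,numpy as np
np.set_printoptions(suppress=True,precision=4)
for n in("scene","side"):
    cv2.imwrite(f"pics/{n}0.png",cv2.resize(get_image(n)[:,:,::-1],(800,600),interpolation=cv2.INTER_CUBIC))
    print(n,camera_info(n))
o=env.get_obs();print(o["tcp_pos"],o["tool_rot"],o["time_s"],o["opening"])
E
```

```text
scene {'fovy': 45.713485440771926, 'cx': 249.61873931236218, 'cy': 198.47497902101745, 'extrinsics': array([[  -0.756 ,    0.6545,   -0.0073,  439.1407],
       [   0.3526,    0.3978,   -0.847 , -144.9172],
       [  -0.5515,   -0.6429,   -0.5315, 1545.0695],
       [   0.    ,    0.    ,    0.    ,    1.    ]])}
side {'fovy': 43.59093075311181, 'cx': 255.02870198366676, 'cy': 181.3311385258239, 'extrinsics': array([[  -0.9614,   -0.2751,    0.0075,  650.4299],
       [  -0.174 ,    0.5866,   -0.791 ,  182.9453],
       [   0.2131,   -0.7617,   -0.6118, 1226.0967],
       [   0.    ,    0.    ,    0.    ,    1.    ]])}
[232.5939 686.2122 217.848 ] [-0.0001  0.1626  0.9867 -0.0007] 0.1 92.37783576660131
```

View pics/scene0.png

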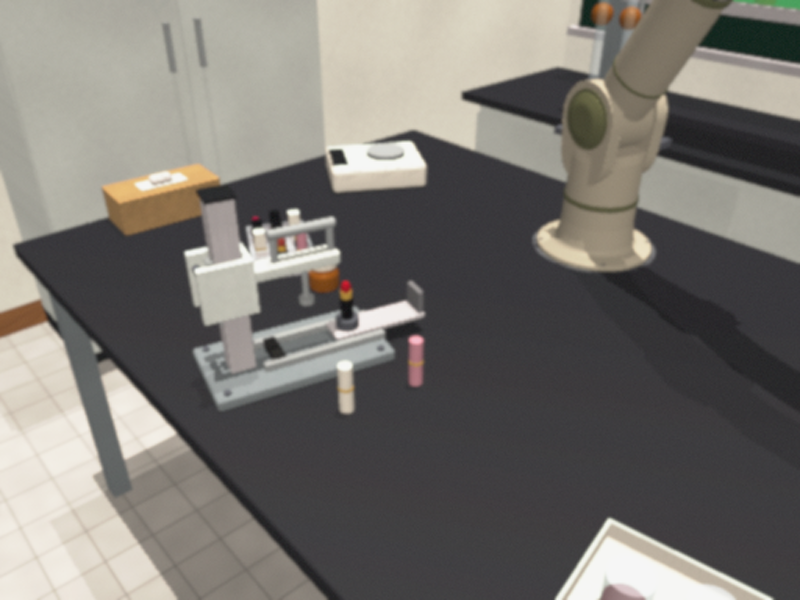

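View pics/side0.png

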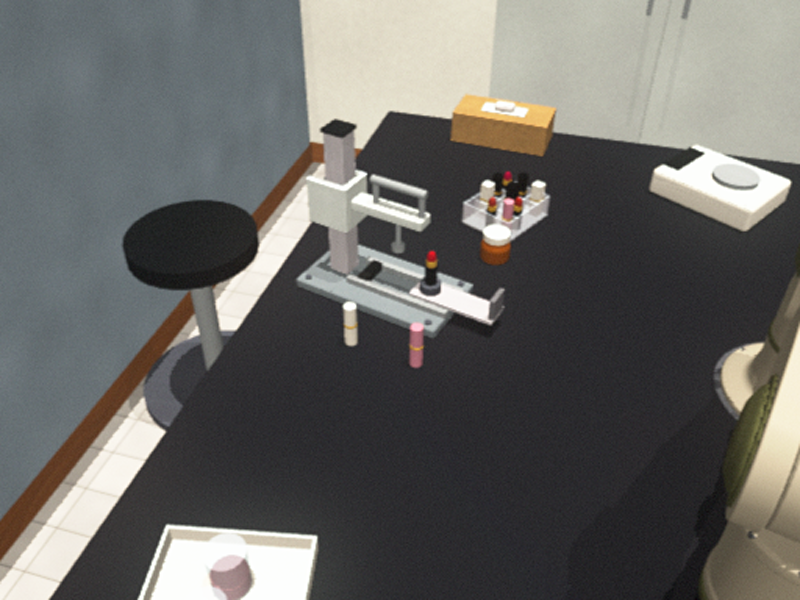

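The scene view shows the stand around (290,300), with the handle bar from (270,232) to (335,222) and the tab at (415,297). In the side view the handle runs from (375,182) to (425,192), and the tab is at (497,303). The lipsticks stand on one side of the stand, with the jar and organiser on the other. I'll enlarge both views.

```bash
python3 - <<'E'
import cv2
from workcell import get_image
for n,(x,y,w,h) in {"scene":(115,110,170,150),"side":(180,70,170,170)}.items():
    a=get_image(n)[y:y+h,x:x+w,::-1]
    s=600/h if n=="side" else 4
    s=4 if n=="scene" else 3.5
    cv2.imwrite(f"pics/{n}1.png",cv2.resize(a,None,fx=s,fy=s,interpolation=cv2.INTER_CUBIC))
E
```

```text
(no output)
```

View pics/scene1.png

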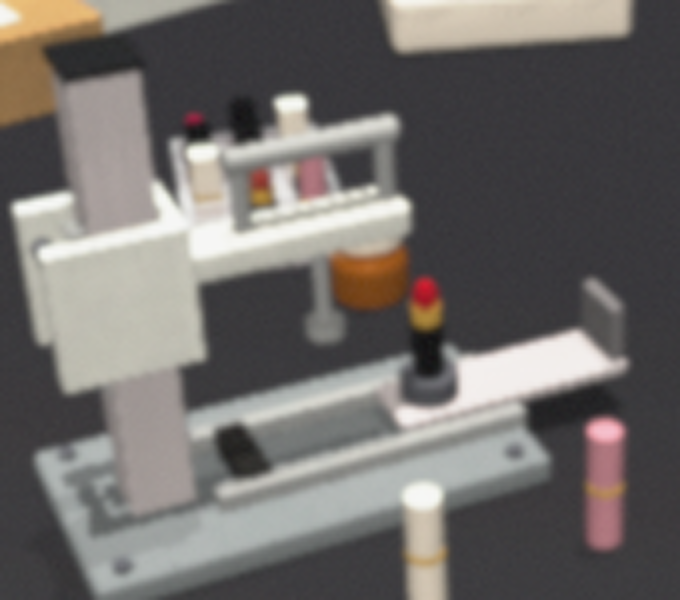

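View pics/side1.png

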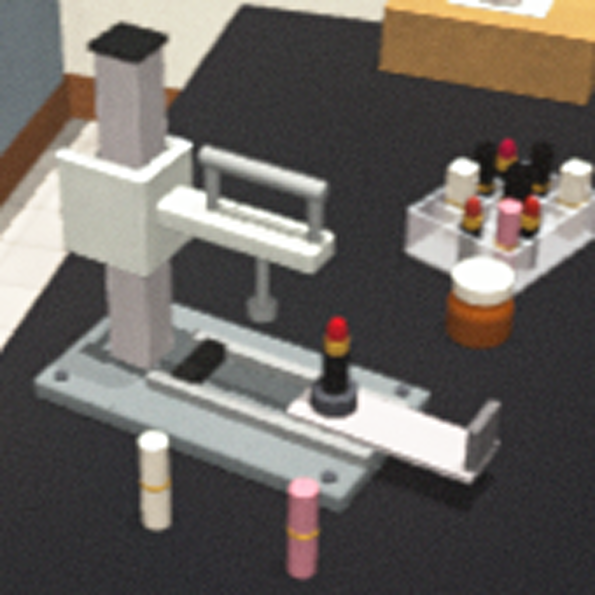

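The crops give clear pixel positions for the bar ends, column top, base corners, lipstick tip and tab top. I'll fit the stand pose to these.

```bash
cat >h.py <<'E'
import numpy as np,cv2
from workcell import env,get_image,camera_info
np.set_printoptions(suppress=True,precision=3)
def proj(n,P):
    c=camera_info(n);E=c["extrinsics"];f=192/np.tan(np.radians(c["fovy"]/2))
    p=np.atleast_2d(P)@E[:3,:3].T+E[:3,3]
    return p[:,:2]/p[:,2:]*f+[c["cx"],c["cy"]]
E
python3 - <<'E'
from h import *
from scipy.optimize import least_squares as LS
full={"scene":lambda p:np.array(p)/4+[115,110],"side":lambda p:np.array(p)/3.5+[180,70]}
# stand x, y, z, slide coefficient, px
D={"scene":[(44,0,235,0,232,158),(-64,0,235,0,393,127),(110,0,318,0,97,57),(-10,0,123,1,425,280),(-150,80,20,0,550,460),(150,-80,20,0,37,457),(150,80,20,0,100,590),(-140,0,80,1,604,295)],
"side":[(44,0,235,0,205,154),(-64,0,235,0,323,188),(110,0,318,0,128,42),(-10,0,123,1,338,320),(150,80,20,0,38,382),(-150,80,20,0,345,497),(-150,-80,20,0,428,395),(-140,0,80,1,484,412)]}
def T(q,P):
    c,s=np.cos(q[2]),np.sin(q[2]);x=P[:,0]-q[3]*P[:,3];y=P[:,1]
    return np.c_[q[0]+c*x-s*y,q[1]+s*x+c*y,P[:,2]]
def res(q):
    r=[]
    for n,d in D.items():
        d=np.array(d,float);r.append(proj(n,T(q,d))-full[n](d[:,4:]))
    return np.vstack(r)
best=min((LS(lambda q:res(q).ravel(),[500,500,y,60],loss="soft_l1",x_scale=[100,100,1,50]) for y in(0,1.6,3.1,-1.6)),key=lambda r:r.cost)
q=best.x;print(q,best.cost);print(res(q))
pts=np.array([[-10,0,235,0],[-145,0,55,1],[-145,0,55,0],[110,0,318,0]],float);print(T(q,pts))
for nm,z,a,b in(("pink",41,(605,485),(302,528)),("white",41,(425,549),(155,481)),("jar",31,None,(480,302))):
    f=lambda p:np.concatenate([proj(n,[p[0],p[1],z])[0]-full[n](m) for n,m in(("scene",a),("side",b)) if m])
    w=LS(f,q[:2]).x;d=w-q[:2];c,s=np.cos(q[2]),np.sin(q[2]);print(nm,w,"stand",c*d[0]+s*d[1],-s*d[0]+c*d[1],f(w))
from scipy.spatial.transform import Rotation as R
o=env.get_obs();print(o["tcp_pos"],R.from_quat(np.roll(o["tool_rot"],-1)).as_matrix())
E
```

```text
[717.313 -73.053  -0.25   78.933] 41.215464997105
[[-6.292  1.738]
 [-3.318  0.31 ]
 [-5.877 -1.366]
 [ 0.071  0.131]
 [ 4.372 -2.123]
 [ 2.504 -2.554]
 [ 3.296 -0.938]
 [-0.084 -0.791]
 [-3.851 -0.346]
 [-2.864  0.507]
 [-3.332 -1.951]
 [-0.286  0.277]
 [ 0.629  0.323]
 [ 2.244  1.817]
 [ 3.845 -0.017]
 [-0.22   1.246]]
[[ 707.623  -70.583  235.   ]
 [ 500.323  -17.722   55.   ]
 [ 576.809  -37.226   55.   ]
 [ 823.902 -100.233  318.   ]]
pink [616.986 104.009] stand -140.9656970679795 146.78251789746295 [-0.121 -0.428 -0.162  0.381]
white [739.442  82.582] stand -17.012860669443786 156.2774245149146 [ 0.01   0.065  0.033 -0.051]
jar [ 543.383 -242.99 ] stand -126.54726088966089 -207.64281651975182 [0. 0.]
[232.683 686.374 218.098] [[-0.947  0.321 -0.   ]
 [ 0.321  0.947 -0.001]
 [-0.    -0.001 -1.   ]]
```

```bash
python3 - <<'E'
from h import *
from scipy.optimize import least_squares as LS
full={"scene":lambda p:np.array(p)/4+[115,110],"side":lambda p:np.array(p)/3.5+[180,70]}
D={"scene":[(44,0,235,0,232,158,0),(-64,0,235,0,393,127,0),(110,0,318,0,97,57,0),(-10,0,123,1,425,280,0),(-150,80,20,0,550,460,1),(150,-80,20,0,37,457,1),(150,80,20,0,100,590,1),(-140,0,80,1,604,295,0),(-10,0,105,0,325,332,0)],
"side":[(44,0,235,0,205,154,0),(-64,0,235,0,323,188,0),(110,0,318,0,128,42,0),(-10,0,123,1,338,320,0),(150,80,20,0,38,382,1),(-150,80,20,0,345,497,1),(-150,-80,20,0,428,395,1),(-140,0,80,1,484,412,0),(-10,0,105,0,262,314,0)]}
def T(q,P):
    c,s=np.cos(q[2]),np.sin(q[2]);x=P[:,0]-q[3]*P[:,3]+q[4]*P[:,-1];y=P[:,1]
    return np.c_[q[0]+c*x-s*y,q[1]+s*x+c*y,P[:,2]]
def res(q):
    return np.vstack([proj(n,T(q,np.array(d,float)))-full[n](np.array(d)[:,4:6]) for n,d in D.items()])
b=LS(lambda q:res(q).ravel(),[717,-73,-.25,79,0],loss="soft_l1",x_scale=[100,100,1,50,50])
q=b.x;print(q,b.cost);print(res(q))
print(T(q,np.array([[-10,0,235,0,0],[-145,0,55,1,0],[-145,0,55,0,0],[110,0,318,0,0]],float)))
for nm,w in(("pink",(617,104)),("white",(739,83)),("jar",(543,-243))):
    d=w-q[:2];c,s=np.cos(q[2]),np.sin(q[2]);print(nm,c*d[0]+s*d[1],-s*d[0]+c*d[1])
E
```

```text
[706.856 -70.018  -0.241  68.074  19.736] 11.498711699802977
[[-1.687  0.903]
 [ 0.832 -0.604]
 [-0.766 -2.07 ]
 [ 0.033  0.079]
 [ 1.43  -1.433]
 [-0.971 -1.247]
 [ 0.061  0.512]
 [-0.318 -1.018]
 [ 0.633 -0.46 ]
 [-0.597  0.802]
 [ 0.794  1.581]
 [-0.21  -0.827]
 [-0.229  0.227]
 [-1.955 -0.225]
 [-0.284  0.645]
 [ 1.038 -1.158]
 [-0.005  0.977]
 [ 0.025  0.082]]
[[697.146 -67.628 235.   ]
 [499.958 -19.087  55.   ]
 [566.059 -35.359  55.   ]
 [813.667 -96.312 318.   ]]
pink -128.84677052577675 147.49567909478284
white -5.3636639456385815 156.26622008825854
jar -117.75786908593075 -207.1337560411875
```

Emit:
servo_tool(plan=[[[0, 0, -40, 0, 0, -4.9], [0, 0, -40, 0, 0, 0], [-40, -40, 0, 0, 0, 0], [-40, -40, 0, 0, 0, 0], [-40, -40, 0, 0, 0, 0], [-40, -40, 0, 0, 0, 0], [-40, -40, 0, 0, 0, 0], [-40, -40, 0, 0, 0, 0], [-40, -40, 0, 0, 0, 0], [-40, -40, 0, 0, 0, 0], [-40, -40, 0, 0, 0, 0], [-40, -40, 0, 0, 0, 0]]], grip=1)

```text
time_s: 1.7
tcp_pos: [526.3, 201.0, 298.8]
tool_rot: [0.0, 0.12, 0.993, 0.0]
force: [0.8, -0.1, -0.4]
opening: 93.2
gripper_force: 0.0
```

Emit:
servo_tool(plan=[[[-37, -37, 0, 0, 0, 0], [-37, -37, 0, 0, 0, 0], [-37, -37, 0, 0, 0, 0], [-37, -37, 0, 0, 0, 0], [-37, -37, 0, 0, 0, 0], [-30, -30, 0, 0, 0, 0], [-8, -6, 0, 0, 0, 0], [0, 0, 0, 0, 0, 0], [0, 0, 0, 0, 0, 0]]])

```text
time_s: 2.82
tcp_pos: [688.8, -63.3, 298.6]
tool_rot: [-0.0, 0.119, 0.993, 0.0]
force: [-0.5, 0.4, 0.6]
opening: 93.1
gripper_force: 0.0
```

```bash
python3 - <<'E'
from h import *
from scipy.spatial.transform import Rotation as R
o=env.get_obs();Rm=R.from_quat(np.roll(o["tool_rot"],-1)).as_matrix()
print(o["time_s"],o["tcp_pos"],o["joint_positions"],o["force"],"\n",Rm)
cv2.imwrite("pics/w0.png",get_image("wrist")[:,:,::-1])
yaw=-.241;hm=np.array([697.1,-67.6]);u=np.array([np.cos(yaw),np.sin(yaw)])
for k in(-54,0,54): p=hm+k*u;print("pred",k,proj("wrist",[p[0],p[1],243]))
E
```

```text
2.825 [688.809 -63.299 298.609] [-0.084  0.491  0.147  1.6   -0.08   1.056  1.417] [-0.515  0.449  0.563] 
 [[-0.972  0.237 -0.   ]
 [ 0.237  0.972  0.001]
 [ 0.001  0.001 -1.   ]]
pred -54 [[251.216 144.377]]
pred 0 [[251.303 220.178]]
pred 54 [[251.379 287.651]]
```

View pics/w0.png

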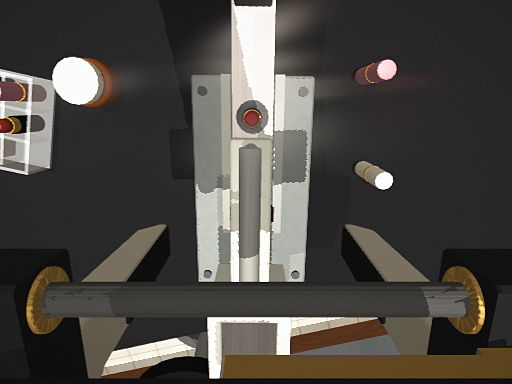

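The bar is centred at column 250 and its front end is at row 144, which matches the prediction. I'll shift 2 mm sideways and descend.

Emit:
servo_tool(plan=[[[0, -2, 15, 0, 0, 0], [0, 0, 20, 0, 0, 0], [0, 0, 20, 0, 0, 0], [0, 0, 15, 0, 0, 0], [0, 0, 8, 0, 0, 0], [0, 0, 5, 0, 0, 0], [0, 0, 0, 0, 0, 0], [0, 0, 0, 0, 0, 0]]])

```text
time_s: 3.88
tcp_pos: [689.2, -67.2, 216.2]
tool_rot: [0.0, 0.12, 0.993, 0.0]
force: [-0.5, 0.4, 0.8]
opening: 92.7
gripper_force: 0.0
```

Emit:
servo_tool(plan=[[[0, 0, 0, 0, 0, 0], [0, 0, 0, 0, 0, 0], [0, 0, 0, 0, 0, 0], [0, 0, 0, 0, 0, 0], [0, 0, 0, 0, 0, 0], [0, 0, 0, 0, 0, 0], [0, 0, 0, 0, 0, 0], [0, 0, 0, 0, 0, 0]]], grip=-1)

```text
time_s: 4.88
tcp_pos: [688.9, -67.2, 215.6]
tool_rot: [0.0, 0.12, 0.993, -0.0]
force: [-0.0, 0.1, -0.1]
opening: 17.7
gripper_force: 0.0
```

Emit:
servo_tool(plan=[[[0, 0, 0, 0, 0, 0], [0, 0, 0, 0, 0, 0], [0, 0, 0, 0, 0, 0], [0, 0, 0, 0, 0, 0]]])

```text
time_s: 5.38
tcp_pos: [688.7, -67.6, 215.6]
tool_rot: [-0.0, 0.12, 0.993, -0.0]
force: [-1.5, -4.0, -0.5]
opening: 15.3
gripper_force: 30.0
```

Emit:
servo_tool(plan=[[[0, 0, -4, 0, 0, 0], [0, 0, -4, 0, 0, 0], [0, 0, -4, 0, 0, 0], [0, 0, -4, 0, 0, 0], [0, 0, -4, 0, 0, 0], [0, 0, 0, 0, 0, 0], [0, 0, 0, 0, 0, 0]]])

```text
time_s: 6.25
tcp_pos: [688.7, -67.6, 236.0]
tool_rot: [0.0, 0.12, 0.993, -0.0]
force: [-0.4, -4.8, -3.5]
opening: 15.1
gripper_force: 30.0
```

Emit:
servo_tool(plan=[[[0, 0, -4, 0, 0, 0], [0, 0, -4, 0, 0, 0], [0, 0, -4, 0, 0, 0], [0, 0, -4, 0, 0, 0], [0, 0, -3, 0, 0, 0], [0, 0, 0, 0, 0, 0], [0, 0, 0, 0, 0, 0]]])

```text
time_s: 7.12
tcp_pos: [688.7, -67.6, 254.9]
tool_rot: [0.0, 0.12, 0.993, -0.0]
force: [-0.5, -5.7, -3.9]
opening: 15.1
gripper_force: 30.0
```

Emit:
servo_tool(plan=[[[0, 0, 2, 0, 0, 0], [0, 0, 2, 0, 0, 0], [0, 0, 2, 0, 0, 0], [0, 0, 1, 0, 0, 0], [0, 0, 1, 0, 0, 0], [0, 0, 0, 0, 0, 0], [0, 0, 0, 0, 0, 0]]])

```text
time_s: 8.0
tcp_pos: [688.7, -67.6, 246.7]
tool_rot: [-0.0, 0.12, 0.993, -0.0]
force: [0.7, -4.0, -6.3]
opening: 15.3
gripper_force: 30.0
```

```bash
python3 - <<'E'
from h import *
o=env.get_obs();print(o["tcp_pos"],o["force"],o["opening"])
a=get_image("side")[70:240,180:350,::-1].copy();a=cv2.resize(a,None,fx=3.5,fy=3.5,interpolation=cv2.INTER_CUBIC)
for z in (105,135): 
    p=(proj("side",[697.1,-67.6,z])[0]-[180,70])*3.5;print(z,p)
cv2.imwrite("pics/side2.png",a)
E
```

```text
[688.699 -67.57  246.706] [ 0.708 -4.031 -6.259] 15.282290991744027
105 [262.133 314.316]
135 [262.409 283.608]
```

View pics/side2.png

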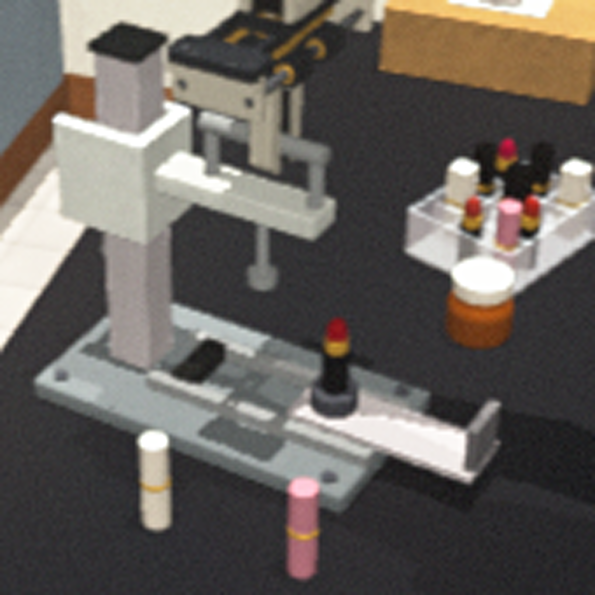

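The probe tip is at about (262,282), and the prediction for the third notch is 283.6, so the head is just above that notch. I'll release it.

Emit:
servo_tool(plan=[[[0, 0, 0, 0, 0, 0], [0, 0, 0, 0, 0, 0], [0, 0, 0, 0, 0, 0], [0, 0, 0, 0, 0, 0], [0, 0, 0, 0, 0, 0], [0, 0, 0, 0, 0, 0], [0, 0, 0, 0, 0, 0], [0, 0, 0, 0, 0, 0], [0, 0, 0, 0, 0, 0], [0, 0, 0, 0, 0, 0], [0, 0, 0, 0, 0, 0], [0, 0, 0, 0, 0, 0]]], grip=1)

```text
time_s: 9.55
tcp_pos: [688.8, -67.2, 246.7]
tool_rot: [0.0, 0.12, 0.993, 0.0]
force: [0.2, -0.7, -0.0]
opening: 93.0
gripper_force: 0.0
```

Emit:
servo_tool(plan=[[[0, 0, -10, 0, 0, 0], [0, 0, -15, 0, 0, 0], [0, 0, -20, 0, 0, 0], [0, 0, -25, 0, 0, 0], [0, 0, -10, 0, 0, 0], [0, 0, 0, 0, 0, 0], [0, 0, 0, 0, 0, 0], [0, 0, 0, 0, 0, 0]]], grip=1)

```text
time_s: 10.55
tcp_pos: [688.5, -67.1, 325.7]
tool_rot: [-0.001, 0.12, 0.993, -0.0]
force: [-0.2, -0.0, -0.7]
opening: 92.5
gripper_force: 0.0
```

```bash
python3 - <<'E'
from h import *
o=env.get_obs();print(o["tcp_pos"],o["force"],o["opening"])
a=get_image("side")[70:240,180:350,::-1].copy();a=cv2.resize(a,None,fx=3.5,fy=3.5,interpolation=cv2.INTER_CUBIC)
cv2.imwrite("pics/side3.png",a)
E
```

```text
[688.499 -67.142 325.693] [-0.186 -0.048 -0.711] 92.51475861869777
```

View pics/side3.png

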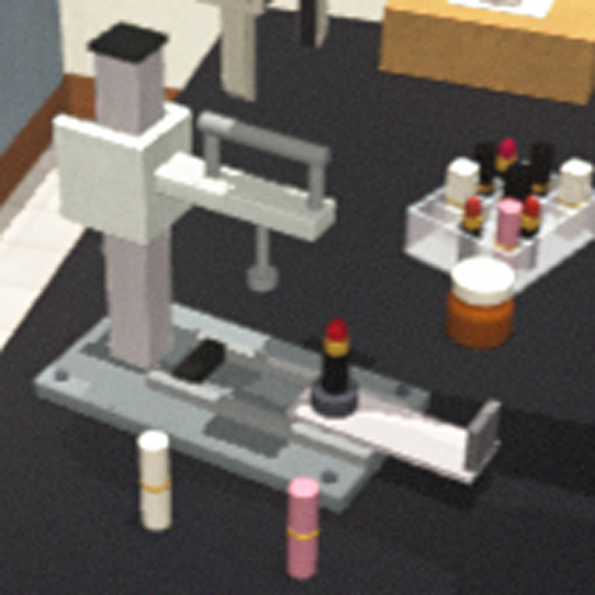

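The probe tip is at (262,284), so the head hangs in the third notch. The slide is still out. Next I'll shut the fingers, move to the front and go down in front of the tab.

Emit:
servo_tool(plan=[[[20, 0, 0, 0, 0, 0], [40, 0, 0, 0, 0, 0], [40, 0, 0, 0, 0, 0], [40, 0, 0, 0, 0, 0], [40, 0, 0, 0, 0, 0], [35, 2, 0, 0, 0, 0], [15, 0, 0, 0, 0, 0], [0, 0, 0, 0, 0, 0], [0, 0, 0, 0, 0, 0], [0, 0, 0, 0, 0, 0], [0, 0, 0, 0, 0, 0]]], grip=-1)

```text
time_s: 11.98
tcp_pos: [466.5, -10.5, 326.4]
tool_rot: [-0.0, 0.12, 0.993, -0.0]
force: [0.6, 0.6, -0.1]
opening: 0.2
gripper_force: 0.0
```

Emit:
servo_tool(plan=[[[0, 0, 20, 0, 0, 0], [0, 0, 35, 0, 0, 0], [0, 0, 35, 0, 0, 0], [0, 0, 35, 0, 0, 0], [0, 0, 35, 0, 0, 0], [0, 0, 35, 0, 0, 0], [0, 0, 35, 0, 0, 0], [0, 0, 30, 0, 0, 0], [0, 0, 16, 0, 0, 0], [0, 0, 10, 0, 0, 0], [0, 0, 0, 0, 0, 0], [0, 0, 0, 0, 0, 0]]])

```text
time_s: 13.48
tcp_pos: [466.4, -10.3, 41.1]
tool_rot: [0.0, 0.12, 0.993, 0.0]
force: [-0.1, -0.3, 0.6]
opening: 0.3
gripper_force: 0.0
```

Emit:
servo_tool(plan=[[[-7, 0, 0, 0, 0, 0], [-7, 0, 0, 0, 0, 0], [-7, 0, 0, 0, 0, 0], [-7, 0, 0, 0, 0, 0], [-7, 0, 0, 0, 0, 0], [-7, 0, 0, 0, 0, 0], [-7, 0, 0, 0, 0, 0], [-7, 0, 0, 0, 0, 0], [-7, 0, 0, 0, 0, 0], [-7, 0, 0, 0, 0, 0], [-7, 0, 0, 0, 0, 0], [0, 0, 0, 0, 0, 0]]])

```text
time_s: 14.98
tcp_pos: [542.0, -28.7, 40.7]
tool_rot: [0.001, 0.12, 0.993, 0.0]
force: [0.1, 0.1, -0.3]
opening: 0.2
gripper_force: 0.0
```

Emit:
servo_tool(plan=[[[-2, 0, 0, 0, 0, 0], [-2, 0, 0, 0, 0, 0], [-2, 0, 0, 0, 0, 0], [-2, 0, 0, 0, 0, 0], [-2, 0, 0, 0, 0, 0], [0, 0, 0, 0, 0, 0], [0, 0, 0, 0, 0, 0]]])

```text
time_s: 15.85
tcp_pos: [550.8, -31.3, 40.7]
tool_rot: [0.0, 0.12, 0.993, -0.0]
force: [-0.4, -0.4, -0.1]
opening: 0.5
gripper_force: 0.0
```

Emit:
servo_tool(plan=[[[-2, 0, 0, 0, 0, 0], [-2, 0, 0, 0, 0, 0], [-1, 0, 0, 0, 0, 0], [-1, 0, 0, 0, 0, 0], [0, 0, 0, 0, 0, 0]]])

```text
time_s: 16.48
tcp_pos: [556.4, -32.6, 40.6]
tool_rot: [0.0, 0.12, 0.993, -0.0]
force: [-1.2, -0.7, -0.3]
opening: 0.4
gripper_force: 0.4
```

```bash
python3 - <<'E'
from h import *
o=env.get_obs();print(o["tcp_pos"],o["force"],o["opening"])
a=get_image("side")[70:240,180:350,::-1].copy();a=cv2.resize(a,None,fx=3.5,fy=3.5,interpolation=cv2.INTER_CUBIC)
for s in(0,10,20):
    p=np.array([706.9,-70.0])+(-10-s)*np.array([np.cos(.241),-np.sin(.241)]);print(s,(proj("side",[*p,123])[0]-[180,70])*3.5)
cv2.imwrite("pics/side4.png",a)
E
```

```text
[556.394 -32.634  40.597] [-1.173 -0.718 -0.251] 0.44962383575332443
0 [262.195 295.964]
10 [273.022 299.549]
20 [283.912 303.154]
```

View pics/side4.png

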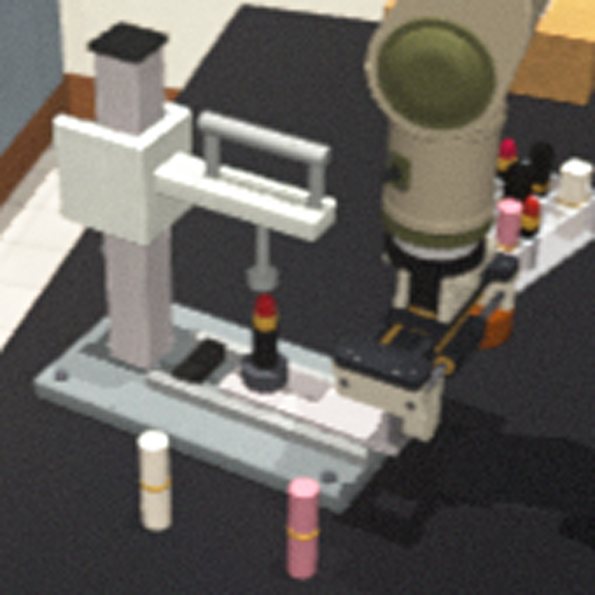

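The lipstick tip is at about (264,296), which leaves around 2 mm. I'll keep pushing until I feel the stop.

Emit:
servo_tool(plan=[[[-1, 0, 0, 0, 0, 0], [-1, 0, 0, 0, 0, 0], [-1, 0, 0, 0, 0, 0], [0, 0, 0, 0, 0, 0]]])

```text
time_s: 17.02
tcp_pos: [559.4, -33.3, 40.6]
tool_rot: [0.0, 0.12, 0.993, -0.0]
force: [-0.3, -1.0, -0.0]
opening: 0.5
gripper_force: 0.5
```

Emit:
servo_tool(plan=[[[-1, 0, 0, 0, 0, 0], [-1, 0, 0, 0, 0, 0], [0, 0, 0, 0, 0, 0]]])

```text
time_s: 17.4
tcp_pos: [559.4, -33.3, 40.6]
tool_rot: [-0.002, 0.12, 0.993, 0.0]
force: [-5.4, 1.5, 3.9]
opening: 0.7
gripper_force: 3.3
```

The TCP has stopped and the force has risen to about 5 N, so the slide is against its stop. I'll hold briefly, then back away.

Emit:
servo_tool(plan=[[[0, 0, 0, 0, 0, 0], [0, 0, 0, 0, 0, 0], [3, 0, 0, 0, 0, 0], [10, 0, 0, 0, 0, 0], [20, 0, 0, 0, 0, 0], [20, 0, 0, 0, 0, 0], [20, 0, -20, 0, 0, 0], [0, 0, -40, 0, 0, 0], [0, 0, -40, 0, 0, 0], [0, 0, -30, 0, 0, 0], [0, 0, 0, 0, 0, 0], [0, 0, 0, 0, 0, 0]]])

```text
time_s: 18.9
tcp_pos: [489.9, -16.1, 170.2]
tool_rot: [0.0, 0.12, 0.993, 0.0]
force: [-0.4, -0.7, -0.6]
opening: 0.4
gripper_force: 0.0
```

```bash
python3 - <<'E'
from h import *
o=env.get_obs();print(o["tcp_pos"],o["force"],o["time_s"])
a=get_image("side")[70:240,180:350,::-1];cv2.imwrite("pics/side5.png",cv2.resize(a,None,fx=3.5,fy=3.5,interpolation=cv2.INTER_CUBIC))
E
```

```text
[489.943 -16.116 170.211] [-0.447 -0.705 -0.605] 18.9
```

View pics/side5.png

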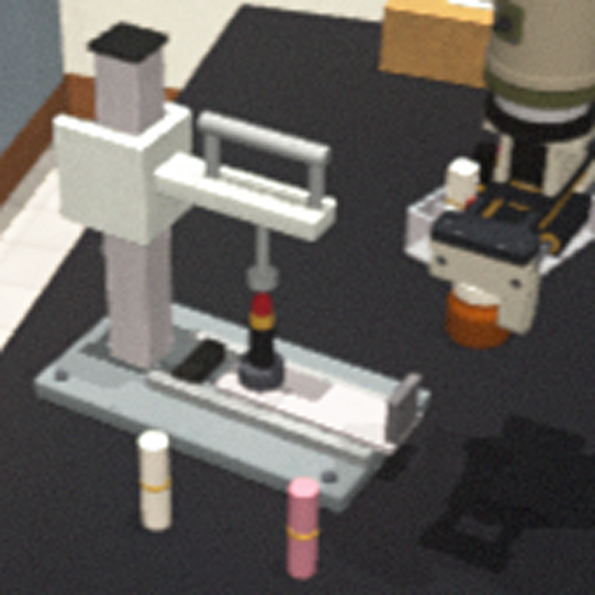

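The lipstick tip is at (261,296), right under the probe at (262,284). The head is in the third notch, the bystanders haven't moved, and the arm is clear.

```bash
python3 -c "
from workcell import workorder
print(workorder.hand_in())"
```

```text
the job is handed in; nothing more can be done
None
```

The head hangs by its pawl in the third notch and the slide is home with the lipstick under the probe. The side-camera view shows the two lipsticks and the jar where they were, and the job is handed in (no verdict was returned).

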